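# Cover the steel pots on the slide bench with their own lids

### The arm

A 7-joint arm with a two-finger parallel gripper is mounted at the origin on the work surface. World frame = base frame: x ahead of the robot, y to its left, z up, the work surface at z = 0. Lengths are in m, angles in rad, forces in N, time in s.
With the tool pointing down it reaches from about 0.4 to 0.85 m from the base axis. Payload 10.4 kg.
Tool frame: the origin (TCP) lies midway between the tips of the shut fingers; the grasp point (between the pads) lies 19 mm behind it (r.grasp_offset is the distance from the TCP to the grasp point, in m); x points along the fingers, y is the direction in which the jaws open and shut, and the axes are right-handed (so a half turn about x gives the same grasp; the last joint's range is limited). The gripper opens to 87 mm and grips with 3 to 60 N. Pads are 19 mm wide; open, the fingers measure 117 mm over their backs; the gripper's body (75 mm by 190 mm) begins 51 mm behind the grasp point.
Start: joints at [-0.023, 0.332, -0.065, 1.46, 0.022, 1.35, -0.088], TCP at [0.625, 0, 0.223] pointing down, gripper open.
Joint ranges: [-2.6, 2.6], [-0.5, 2.12], [-1.47, 1.34], [0.16, 2.42], [-1.27, 4.41], [0.06, 2.06], [-2.6, 2.6]. Speed limits (rad/s): [2.22, 2.22, 2.79, 2.79, 3.14, 3.14, 3.14].

### API

Orientations are given as a unit quaternion [x, y, z, w].
In Python, from bench import r, vision, close_job gives the robot as it stands. The module is installed in compiled form; this text tells all that it offers.
- The arm moves only by the shell command python3 -m pendant 'ROWS' [OPENING] [FORCE]. ROWS is text: rows parted by semicolons, each of 6 numbers parted by spaces: the shift along the tool's x, y, z in units of 0.25 m (1.0 is 0.25 m), then the turn, a rotation vector about the tool's x, y, z in units of 1.5 rad (1.0 is 1.5 rad). A call has 1 to 8 rows; each row is the pose to reach, as a shift and turn from the pose commanded when the call began, along the tool's axes at that moment; what a row does not reach only later rows make up. A row lasts 1/10 s, in which the tool goes at most 50 mm and 8.59 degrees, less where a joint would pass 70% of its speed; a pose out of reach is approached as far as the arm can. A call with a number of a shift or a turn outside -1 to 1 is refused whole. A call with a gripper value outside its range is refused whole. OPENING is the gripper command: -1 is shut, 1 is fully open, values between are in proportion, set as the call begins (- or left out, the last holds). The fingers move at their own pace and stop on an object; FORCE is the grip in N (left out, the last holds). Time passes only in rows, so rows that repeat a pose let the fingers close. It gives the time, the measured TCP pose, the force and the opening at its end, in the units of the state.
- r.read_state(): the state, without advancing time (a new reading comes with each control period).
- vision.camera(name): name is "scene" or "side" or "wrist"; returns (picture, depth): 480x640x3 uint8, blue, green, red; 480x640 float32, m along the optical axis (not along the pixel's ray), 0 where there is no reading.
- vision.get_calibration(name): a dict with "camera_matrix" (3x3 intrinsics, pixels), "k1" (the pictures are not rectified: a ray, as slopes to the right and down, at radius r is drawn at 1 + k1 r^2 times it, then the intrinsics apply), "rvec" (rotation vector, rad) and "tvec" (3), from world to camera coordinates, as OpenCV has them. Camera axes: x right, y down, z forward; pixel columns grow to the right and rows downward; lengths in m; the calibration is good to about 2 mm. A picture is of the moment at which its call begins: read the wrist's pose just before it. get_calibration takes no time and is no camera call; for the wrist camera it gives the pose at the moment of the call.
- close_job(): hands the job in, once; it reports no verdict.
The state is a dict: "time": time; "joint_positions": joint angles; "joint_vel": joint speeds; "joint_torque": joint torques, N m; "ee_pos": TCP position; "eef_rot": TCP orientation; "ft_force": force on the tool from outside, world axes, zero at the start; "torque": the same for the moment, N m; "width": finger opening in m.
Only numpy, scipy, OpenCV 4.12 (cv2) and the standard library are available. Lean on these libraries where they do the work, as an engineer would, in place of code of your own. Each camera call takes 0.05 s, during which the arm holds its last target. There are 200 camera calls.

### The job

Cover the four open steel pots on the slide bench to keep the dust out: pick up the four loose lids with black grips one after another and set each on the one pot whose shape and size it fits, fully home so that it sits flat on the rim all round. Leave the pots, the little closed jar and the glass dish standing where they are.

Things in the scene. Friction and masses are not known exactly. Their poses are not given: they have to be found in the camera images.
- big_lid: Loose round plain steel lid, right way up: plate 118 mm across, 3 mm thick, over a boss 86 mm across, 5 mm deep; central upright black knob 22 mm across, from 8 to 32 mm above the origin. Origin: centre of the boss's underside, z up. Fits only the large round pot; when seated the plate lies on the rim and the origin is 5 mm below the rim. About 110 g.
- small_lid: Loose round plain steel lid, right way up: plate 84 mm across, 3 mm thick, over a boss 52 mm across, 5 mm deep; central upright black knob 22 mm across, from 8 to 32 mm above the origin. Origin: centre of the boss's underside, z up. Fits only the small round pot; when seated the plate lies on the rim and the origin is 5 mm below the rim. About 70 g.
- trough_lid: Loose rectangular plain steel lid, right way up: plate 120 (x) by 84 mm (y), 3 mm thick, over a boss 90 by 54 mm, 5 mm deep; central black bar grip 48 (x) by 12 mm (y), from 8 to 32 mm above the origin. Origin: centre of the boss's underside, z up. Fits only the slide trough, either way round; seated, the plate lies on the rim, origin 5 mm below it. About 110 g.
- narrow_lid: Loose rectangular plain steel lid, right way up: plate 132 (x) by 60 mm (y), 3 mm thick, over a boss 102 by 30 mm, 5 mm deep; central black bar grip 48 (x) by 12 mm (y), from 8 to 32 mm above the origin. Origin: centre of the boss's underside, z up. Fits only the narrow box, either way round; seated, the plate lies on the rim, origin 5 mm below it. About 90 g.
- big_pot: Large round open steel pot with white cassettes in it: 110 mm across outside, 104 mm inside, 60 mm high. Loose, about 450 g. Origin: centre of its underside, z up.
- small_pot: Small round open steel pot with little metal moulds in it: 76 mm across outside, 70 mm inside, 50 mm high. Loose, about 300 g. Origin: centre of its underside, z up.
- trough: Rectangular open steel slide trough with a row of glass slides in it: 112 mm (its x) by 76 mm (its y) outside, 106 by 70 mm inside, 55 mm high. Loose, about 450 g. Origin: centre of its underside, z up.
- narrow_box: Long narrow open steel instrument box with needles lying in it: 124 mm (its x) by 52 mm (its y) outside, 118 by 46 mm inside, 40 mm high. Loose, about 350 g. Origin: centre of its underside, z up.
- closed_jar: Bystander: little round steel jar, 61 mm across, already closed by its lid with a black knob 16 mm across, 58 mm high in all. Loose. Origin: centre of its underside.
- glass_dish: Bystander: flat round covered glass dish, 60 mm across, 15 mm high, without a knob. Loose. Origin: centre of its underside.

How it is judged:
By the outcome, as a careful person would: the job done as asked, in the order asked, and still so for the second after the job is handed in, with the robot touching nothing.
It also fails if it takes over 99 s, if anything falls off the work surface, if the arm or the gripper's body presses on something with over 40 N, if the wrist force passes 120 N, or if a joint passes its speed limit or range.

## Working session

There is one attempt and no reset: what is moved stays moved. The work goes in short steps, Python scripts to look and compute and a shell command to move; the robot and the scene stay as the last step left them, time stands still between calls to the robot, and variables do not carry over. Pictures are saved under pics/ and viewed, about 12 in all and at most 16, crops included, and the job is handed in when it is done.

```bash
mkdir -p pics
python3 - <<'E'
from bench import r, vision
import cv2,numpy as np
s=r.read_state();print({k:np.round(v,3).tolist() for k,v in s.items()}, r.grasp_offset)
for n in("scene","side","wrist"):
    c=vision.get_calibration(n);print(n,{k:np.round(v,3).tolist() for k,v in c.items()})
    im,d=vision.camera(n);cv2.imwrite(f"pics/{n}0.png",im);np.save(f"pics/{n}0.npy",d)
E
```

```text
{'time': 0.0, 'joint_positions': [-0.023, 0.333, -0.065, 1.461, 0.022, 1.35, -0.089], 'joint_vel': [-0.001, 0.0, 0.001, 0.002, -0.0, 0.001, -0.0], 'joint_torque': [-0.0, -62.325, 0.024, -38.989, -0.061, 0.04, 0.0], 'ee_pos': [0.625, 0.0, 0.222], 'eef_rot': [-0.5, -0.5, 0.5, -0.5], 'ft_force': [0.173, 0.345, -0.505], 'torque': [0.02, -0.001, -0.001], 'width': 0.087} 0.0187
scene {'camera_matrix': [[548.573, 0.0, 317.804], [0.0, 548.573, 241.873], [0.0, 0.0, 1.0]], 'k1': 0.049, 'rvec': [1.984, 0.842, -0.466], 'tvec': [-0.376, -0.165, 1.281]}
side {'camera_matrix': [[460.998, 0.0, 321.023], [0.0, 460.998, 244.929], [0.0, 0.0, 1.0]], 'k1': -0.058, 'rvec': [0.094, -2.938, 1.028], 'tvec': [0.536, 0.032, 0.919]}
wrist {'camera_matrix': [[349.227, 0.0, 322.419], [0.0, 349.227, 240.092], [0.0, 0.0, 1.0]], 'k1': -0.068, 'rvec': [-2.868, 0.0, 0.001], 'tvec': [-0.625, -0.033, 0.39]}
```

View pics/scene0.png

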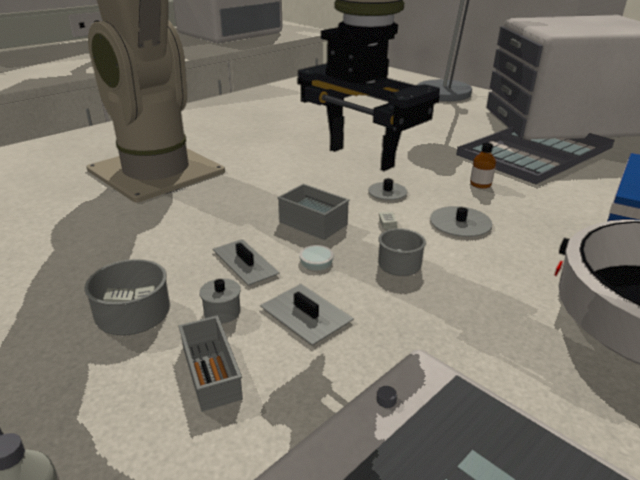

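View pics/side0.png

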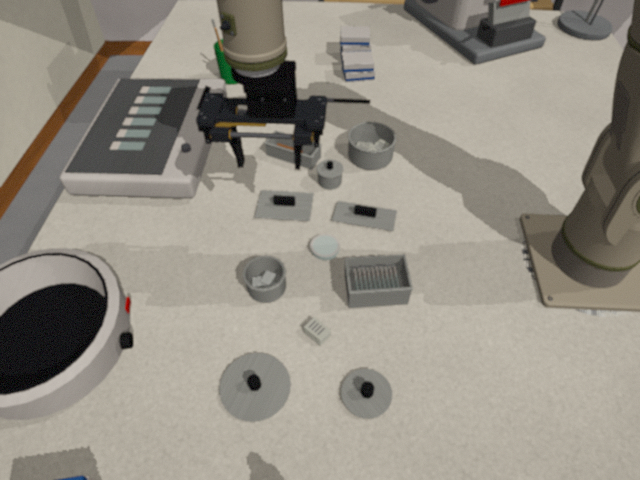

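The side view shows everything: narrow box (290,145) partly behind the gripper, big pot (371,147), jar (330,175), trough lid (285,205), narrow lid (364,215), dish (324,246), small pot (265,279), trough (378,282), big lid (255,386) and small lid (366,392). The scene view shows the same things.

```bash
cat > h.py <<'E'
import cv2,numpy as np
from scipy.optimize import least_squares
def rays(c,uv):
    R=cv2.Rodrigues(np.array(c["rvec"]))[0];t=np.array(c["tvec"]).ravel()
    n=cv2.undistortPoints(np.float64(uv).reshape(-1,1,2),np.array(c["camera_matrix"]),np.array([c["k1"],0,0,0.])).reshape(-1,2)
    return -R.T@t, np.c_[n,np.ones(len(n))]@R
def onplane(c,uv,z):
    o,d=rays(c,uv);return o+d*((z-o[2])/d[:,2])[:,None]
def cloud(c,d):
    v,u=np.mgrid[:480,:640];o,D=rays(c,np.c_[u.ravel(),v.ravel()])
    P=o+D*d.reshape(-1,1);P[d.ravel()==0]=np.nan;return P.reshape(480,640,3)
def circ(p,R=None):
    m=p.mean(0)
    return least_squares(lambda q:np.hypot(*(p-q[:2]).T)-(R or q[2]),[*m,.04],loss="soft_l1",f_scale=.001).x
E
python3 - <<'E'
from h import *; from bench import vision
W={}
for n in("scene","side"):
    c=vision.get_calibration(n);im=cv2.imread(f"pics/{n}0.png");P=cloud(c,np.load(f"pics/{n}0.npy"))
    x,y,z=np.moveaxis(P,2,0);ok=(x>.3)&(x<.95)&(abs(y)<.5)
    t=ok&(z<.003);print(n,"table z",np.nanmedian(z[ok&(abs(z)<.01)]).round(4))
    # black grips: pixels dark, low height
    m=(ok&(im.max(2)<50)&(z<.1)&(z>.005)).astype(np.uint8)
    k,L,S,C=cv2.connectedComponentsWithStats(m)
    for i in range(1,k):
        if S[i,4]>25:
            p=P[L==i];top=p[p[:,2]>np.percentile(p[:,2],90)-.006]
            r=cv2.minAreaRect(np.float32(top[:,:2]*1000))
            print(" grip px",C[i].round(),"n",S[i,4],"zmax",np.percentile(p[:,2],95).round(4),"top rect mm",np.round(r[0],1),np.round(r[1],1),round(r[2],1))
    m=(ok&(z>.0055)&(z<.075)).astype(np.uint8)
    k,L,S,C=cv2.connectedComponentsWithStats(m)
    for i in range(1,k):
        if S[i,4]>200:
            p=P[L==i];q=p[(p[:,2]>np.percentile(p[:,2],97)-.005)]
            r=cv2.minAreaRect(np.float32(q[:,:2]*1000)); print(" obj px",C[i].round(),"n",S[i,4],"z97",np.percentile(p[:,2],97).round(4),"rim rect",np.round(r[0],1),np.round(r[1],1),round(r[2],1),"circ",(circ(q[:,:2])*1000).round(1), "all",np.round(cv2.minAreaRect(np.float32(p[:,:2]*1000))[:2],1).tolist())
E
```

```text
scene table z 0.0007
 grip px [487. 148.] n 90 zmax 0.096 top rect mm [562.5 478.4] [17.9 20.8] 84.1
 grip px [388. 185.] n 99 zmax 0.0341 top rect mm [449.9 295.1] [14.2 15.1] 4.4
 grip px [461. 215.] n 133 zmax 0.0338 top rect mm [630.5 296.7] [16.4 17. ] 38.1
 grip px [563. 246.] n 71 zmax 0.0742 top rect mm [841.7 253.5] [ 6.2 13.3] 19.4
 grip px [244. 254.] n 235 zmax 0.0339 top rect mm [454.5 -93.2] [10.8 45.1] 82.5
 grip px [621. 277.] n 853 zmax 0.0319 top rect mm [920.3 290. ] [58.9 96.7] 0.2
 grip px [219. 286.] n 108 zmax 0.0599 top rect mm [ 536.1 -198.5] [11.6 11.3] 39.8
 grip px [306. 305.] n 376 zmax 0.0339 top rect mm [ 629.  -112.8] [10.4 44.9] 89.0
 grip px [205. 371.] n 93 zmax 0.0113 top rect mm [ 627.9 -290. ] [ 4.9 41.7] 68.6
 grip px [380. 401.] n 31 zmax 0.0823 top rect mm [ 856.5 -216.5] [ 1.8 10.2] 78.3
 grip px [365. 470.] n 439 zmax 0.0768 top rect mm [ 894.  -286.7] [32.3 31.7] 45.9
 obj px [483. 170.] n 701 z97 0.0725 rim rect [565.4 475. ] [32.8 21.3] 28.0 circ [ 222594.3 -308478.4  380456.4] all [[566.5, 471.7], [47.4, 33.7]]
 obj px [387. 189.] n 585 
[... 4048 characters left out ...]
0.1]]
 obj px [ 88. 320.] n 1188 z97 0.0662 rim rect [932.4 148.1] [ 5.5 40.9] 60.0 circ [1026.   293.2  172.8] all [[932.9, 220.0], [166.2, 34.2]]
 obj px [ 94. 368.] n 2193 z97 0.074 rim rect [878.6 290.3] [229.6  74. ] 71.9 circ [996.8 250.3 144.5] all [[877.9, 286.5], [235.0, 82.0]]
 obj px [317. 330.] n 433 z97 0.0203 rim rect [530.8 193.3] [29.1 40.3] 50.2 circ [531.  193.5  13.6] all [[530.3, 194.5], [30.4, 43.2]]
 obj px [254. 387.] n 3729 z97 0.03 rim rect [626.4 300.4] [20.5 20.4] 26.6 circ [626.1 301.5   7.8] all [[626.3, 301.3], [116.9, 117.2]]
 obj px [366. 393.] n 1969 z97 0.0315 rim rect [443.3 301.5] [19.5 20.3] 57.3 circ [443.4 301.7   7.7] all [[442.9, 301.3], [83.1, 83.1]]
```

```bash
cat >> h.py <<'E'
from scipy.spatial.transform import Rotation as Ro
def delta(s,x,y,z,yaw):
    "tool-axes move to TCP x,y,z (m) pointing down, jaw direction at yaw deg (mod 180)"
    R=Ro.from_quat(s["eef_rot"]);a=np.radians(yaw);best=None
    for k in(0,np.pi):
        j=np.array([np.cos(a+k),np.sin(a+k),0]);d=np.array([0,0,-1.])
        T=Ro.from_matrix(np.c_[d,j,np.cross(d,j)]);v=(R.inv()*T).as_rotvec()
        if best is None or np.linalg.norm(v)<np.linalg.norm(best):best=v
    return np.round(R.inv().apply(np.array([x,y,z])-s["ee_pos"])/.25,3),np.round(best/1.5,3)
E
python3 - <<'E'
from h import *; from bench import vision,r
for n in("scene","side"):
    c=vision.get_calibration(n);P=cloud(c,np.load(f"pics/{n}0.npy")).reshape(-1,3);P=P[~np.isnan(P[:,0])]
    b=P[(abs(P[:,0]-620)>0)&(P[:,0]>.54)&(P[:,0]<.72)&(P[:,1]<-.21)&(P[:,1]>-.36)&(P[:,2]>.035)&(P[:,2]<.046)&(np.hypot(P[:,0]-.533,P[:,1]+.197)>.04)]
    q=cv2.minAreaRect(np.float32(b[:,:2]*1000));print(n,"box",len(b),np.round(cv2.boxPoints(q)).tolist(),np.round(q[0],1),np.round(q[1],1),q[2])
    for nm,(x,y),hx in(("narrow",(.451,-.09),.08),("troughlid",(.626,-.11),.075),("trough",(.4286,.0932),.07)):
        m=(np.hypot(P[:,0]-x,P[:,1]-y)<hx)&(P[:,2]>(.0505 if nm=="trough" else .0055))&(P[:,2]<(.06 if nm=="trough" else .014))
        B=cv2.boxPoints(q:=cv2.minAreaRect(np.float32(P[m,:2]*1000)));e=max(B[1]-B[0],B[2]-B[1],key=np.linalg.norm)
        print(n,nm,np.round(q[0],1),np.round(q[1],1),"long axis deg",np.degrees(np.arctan2(e[1],e[0])).round(1)%180)
s=r.read_state();print(delta(s,.628,.300,.10,0),delta(s,.4455,.299,.1,0))
E
```

```text
scene box 876 [[556.0, -283.0], [676.0, -331.0], [696.0, -280.0], [577.0, -232.0]] [ 626.2 -281.3] [ 54.7 128.8] 68.20612335205078
scene narrow [451.9 -90.5] [ 61.3 136.2] long axis deg 170.5
scene troughlid [ 627.3 -110.2] [ 87.  122.9] long axis deg 178.5
scene trough [430.   92.7] [116.6  82.1] long axis deg 7.8
side box 166 [[552.0, -281.0], [670.0, -331.0], [693.0, -278.0], [574.0, -228.0]] [ 622.3 -279.6] [ 57.6 128.9] 66.89559173583984
side narrow [449.4 -89.8] [ 63.1 130.1] long axis deg 170.0
side troughlid [ 624.1 -110.2] [ 86.4 121.2] long axis deg 179.7
side trough [427.   93.6] [113.9  80.1] long axis deg 7.7
(array([ 0.488,  0.014, -1.2  ]), array([0.   , 0.   , 0.001])) (array([ 0.488, -0.716, -1.196]), array([0.   , 0.   , 0.001]))
```

```bash
python3 -m pendant '0 0 -0.2 0 0 0;0 0 -0.4 0 0 0;0.1 0 -0.6 0 0 0;0.2 0 -0.8 0 0 0;0.2 0.01 -1 0 0 0;0.2 0.014 -1 0 0 0' 0.2 25
python3 -m pendant '0.1 0 -0.1 0 0 0;0.2 0 -0.2 0 0 0;0.2 0 -0.2 0 0 0;0.2 0 -0.2 0 0 0'
python3 - <<'E'
from h import *; from bench import vision,r
s=r.read_state();c=vision.get_calibration("wrist");im,d=vision.camera("wrist");cv2.imwrite("pics/w1.png",im)
P=cloud(c,d);p=P[(P[...,2]>.0045)&(P[...,2]<.014)&(np.hypot(P[...,0]-.628,P[...,1]-.3)<.075)]
print(len(p),cv2.minEnclosingCircle(np.float32(p[:,:2]*1000)),cv2.minAreaRect(np.float32(p[:,:2]*1000)));p=P[(P[...,2]>.028)&(P[...,2]<.04)&(np.hypot(P[...,0]-.628,P[...,1]-.3)<.03)];print("knob",len(p),cv2.minEnclosingCircle(np.float32(p[:,:2]*1000)) if len(p) else 0)
print(delta(s,.628,.300,.011,0))
E
```

```text
time: 0.75
ee_pos: [0.6256, 0.2576, 0.1706]
eef_rot: [0.498, 0.504, -0.498, 0.5]
ft_force: [-0.8, -0.0, 0.6]
width: 0.054
time: 1.15
ee_pos: [0.6282, 0.2999, 0.1219]
eef_rot: [-0.499, -0.5, 0.5, -0.5]
ft_force: [-0.4, 0.0, 0.0]
width: 0.0522
14705 ((628.7040405273438, 299.2783508300781), 59.06134033203125) ((628.51953125, 299.6738586425781), (117.02401733398438, 116.11180114746094), 2.8602020740509033)
knob 622 ((628.642822265625, 299.3759460449219), 10.944039344787598)
(array([ 0.443, -0.   , -0.001]), array([0.001, 0.001, 0.001]))
```

View pics/w1.png

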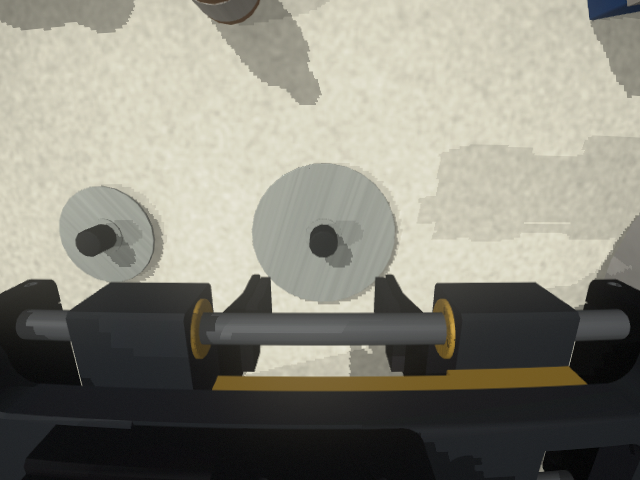

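The wrist view shows the big lid centred at (324,233), with its knob at (323,241) between the fingers. It agrees with the two-camera mean to within 1 mm. Going down to grip it.

```bash
python3 -m pendant '0.15 0 0 0 0 0;0.3 0 0 0 0 0;0.38 0 0 0 0 0;0.42 0 0 0 0 0;0.443 0 0 0 0 0;0.443 0 0 0 0 0;0.443 0 0 0 0 0'
python3 -m pendant '0 0 0 0 0 0;0 0 0 0 0 0;0 0 0 0 0 0;0 0 0 0 0 0;0 0 0 0 0 0' -1
python3 -m pendant '-0.1 0 0 0 0 0;-0.25 0 0 0 0 0;-0.4 0 0 0 0 0;-0.5 0 0 0 0 0;-0.5 0 0 0 0 0;-0.5 0 0 0 0 0'
python3 -c "
from h import *;from bench import r;s=r.read_state();print(delta(s,.440,-.293,.16,0),delta(s,.440,-.293,.067,0))"
```

```text
time: 1.9
ee_pos: [0.6295, 0.3002, 0.0135]
eef_rot: [0.501, 0.5, -0.499, 0.5]
ft_force: [0.3, 0.5, -0.3]
width: 0.0521
time: 2.4
ee_pos: [0.6286, 0.3001, 0.0119]
eef_rot: [0.5, 0.5, -0.5, 0.5]
ft_force: [-0.4, 0.2, 1.5]
width: 0.0211
time: 3.0
ee_pos: [0.6285, 0.2999, 0.1366]
eef_rot: [0.5, 0.5, -0.5, 0.5]
ft_force: [-0.1, 0.4, -2.5]
width: 0.0215
(array([-0.094, -0.754,  2.372]), array([-0.,  0., -0.])) (array([ 0.278, -0.754,  2.372]), array([-0.,  0., -0.]))
```

```bash
python3 -m pendant '-0.05 -0.05 0.15 0 0 0;-0.094 -0.11 0.33 0 0 0;-0.094 -0.17 0.52 0 0 0;-0.094 -0.22 0.7 0 0 0;-0.094 -0.28 0.88 0 0 0;-0.094 -0.32 1 0 0 0;-0.094 -0.32 1 0 0 0'
python3 -m pendant '0 -0.06 0.19 0 0 0;0 -0.12 0.37 0 0 0;0 -0.18 0.56 0 0 0;0 -0.24 0.75 0 0 0;0 -0.3 0.93 0 0 0;0 -0.32 1 0 0 0;0 -0.32 1 0 0 0'
python3 -m pendant '0 -0.06 0.2 0 0 0;0 -0.114 0.372 0 0 0;0 -0.114 0.372 0 0 0;0 -0.114 0.372 0 0 0'
python3 - <<'E'
from h import *; from bench import vision,r
s=r.read_state();print(delta(s,.440,-.293,.068,0))
c=vision.get_calibration("wrist");im,d=vision.camera("wrist");cv2.imwrite("pics/w2.png",im)
P=cloud(c,d);print("knob/lid z",np.nanmin(P[240:300,300:340,2]))
for n in("scene",):
  im,d=vision.camera(n);cv2.imwrite("pics/scene2.png",im)
E
```

```text
time: 3.7
ee_pos: [0.5467, 0.0441, 0.1587]
eef_rot: [-0.5, -0.498, 0.503, -0.498]
ft_force: [-0.9, -0.7, -1.1]
width: 0.0215
time: 4.4
ee_pos: [0.4668, -0.2027, 0.1589]
eef_rot: [-0.501, -0.499, 0.502, -0.498]
ft_force: [-0.3, 0.8, -1.1]
width: 0.0211
time: 4.8
ee_pos: [0.44, -0.2923, 0.1591]
eef_rot: [0.5, 0.501, -0.5, 0.499]
ft_force: [-0.1, 0.6, -0.8]
width: 0.0209
(array([0.364, 0.001, 0.003]), array([-0.   , -0.001,  0.001]))
knob/lid z 0.15326279975083526
```

View pics/scene2.png

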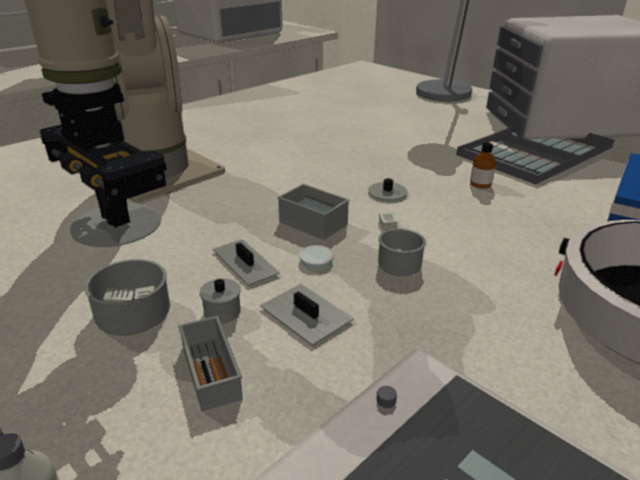

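The scene view shows the lid at (115,220), held level above the big pot at (128,295), and the pot hasn't moved. Lowering, releasing and lifting.

```bash
python3 -m pendant '0.12 0 0 0 0 0;0.22 0 0 0 0 0;0.3 0 0 0 0 0;0.33 0 0 0 0 0;0.35 0 0 0 0 0;0.364 0 0 0 0 0;0.366 0 0 0 0 0;0.366 0 0 0 0 0'
python3 -m pendant '0 0 0 0 0 0;0 0 0 0 0 0;0 0 0 0 0 0' 0.2
python3 -m pendant '-0.1 0 0 0 0 0;-0.25 0 0 0 0 0;-0.36 0 0 0 0 0;-0.36 0 0 0 0 0;-0.36 0 0 0 0 0'
python3 - <<'E'
from h import *; from bench import vision,r
s=r.read_state();c=vision.get_calibration("wrist");im,d=vision.camera("wrist");cv2.imwrite("pics/w3.png",im)
P=cloud(c,d).reshape(-1,3);P=P[(np.hypot(P[:,0]-.44,P[:,1]+.293)<.08)]
p=P[(P[:,2]>.056)&(P[:,2]<.072)];print(len(p),cv2.minEnclosingCircle(np.float32(p[:,:2]*1000)),np.linalg.lstsq(np.c_[p[:,:2]-[.44,-.293],np.ones(len(p))],p[:,2],rcond=None)[0])
print(delta(s,.4455,.299,.13,0))
E
```

```text
time: 5.7
ee_pos: [0.4405, -0.2931, 0.0694]
eef_rot: [0.5, 0.5, -0.5, 0.5]
ft_force: [-0.8, -0.3, -0.7]
width: 0.0213
time: 6.0
ee_pos: [0.4402, -0.2931, 0.0691]
eef_rot: [0.5, 0.5, -0.5, 0.5]
ft_force: [0.1, -0.5, 0.0]
width: 0.0377
time: 6.5
ee_pos: [0.4403, -0.2931, 0.1592]
eef_rot: [0.5, 0.5, -0.5, 0.5]
ft_force: [0.2, 0.8, 0.3]
width: 0.0519
16347 ((440.4134521484375, -293.92230224609375), 59.161128997802734) [0.00034771 0.00267657 0.06326912]
(array([ 0.116,  0.021, -2.369]), array([-0.   ,  0.   , -0.001]))
```

View pics/w3.png

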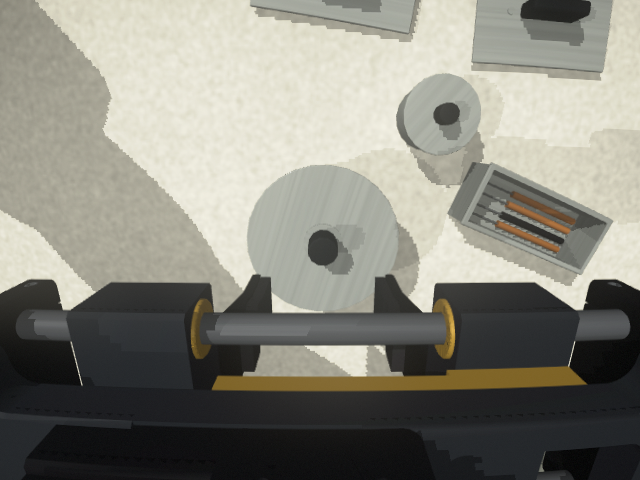

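The big lid sits flat on its pot: plate at z = 63 mm, tilt under 0.2°, centred at (322,238). Next is the small lid.

```bash
python3 -m pendant '0 0 -0.15 0 0 0;0 0.02 -0.35 0 0 0;0 0.04 -0.55 0 0 0;0 0.06 -0.75 0 0 0;0 0.06 -0.95 0 0 0;0 0.06 -1 0 0 0;0 0.06 -1 0 0 0'
python3 -m pendant '0 0 -0.2 0 0 0;0 0 -0.4 0 0 0;0 0 -0.6 0 0 0;0 0 -0.8 0 0 0;0 0 -1 0 0 0;0 -0.039 -1 0 0 0;0 -0.039 -1 0 0 0'
python3 -m pendant '0.1 0 -0.2 0 0 0;0.116 0 -0.369 0 0 0;0.116 0 -0.369 0 0 0;0.116 0 -0.369 0 0 0'
cat > look.py <<'E'
import sys
from h import *; from bench import vision,r
def look(x,y,z0,z1,rad,name=None):
    s=r.read_state();c=vision.get_calibration("wrist");im,d=vision.camera("wrist")
    if name:cv2.imwrite(name,im)
    A=cloud(c,d).reshape(-1,3);P=A[np.hypot(A[:,0]-x,A[:,1]-y)<rad];p=P[(P[:,2]>z0)&(P[:,2]<z1)]
    q=np.float32(p[:,:2]*1000);B=cv2.boxPoints(m:=cv2.minAreaRect(q));e=max(B[1]-B[0],B[2]-B[1],key=np.linalg.norm)
    print(len(p),"circle",np.round(cv2.minEnclosingCircle(q)[0],1),"rect",np.round(m[0],1),np.round(m[1],1),"axis",np.degrees(np.arctan2(e[1],e[0])).round(1)%180,
      "plane",np.linalg.lstsq(np.c_[p[:,:2]-p[:,:2].mean(0),np.ones(len(p))],p[:,2],rcond=None)[0].round(4))
    return s
E
python3 - <<'E'
from look import *
s=look(.4455,.299,.0045,.014,.06);print(delta(s,.4455,.299,.011,0))
E
```

```text
time: 7.25
ee_pos: [0.4545, -0.0408, 0.1578]
eef_rot: [0.499, 0.502, -0.499, 0.501]
ft_force: [0.1, -0.7, 0.2]
width: 0.0519
time: 7.95
ee_pos: [0.4447, 0.2064, 0.1578]
eef_rot: [-0.499, -0.5, 0.5, -0.5]
ft_force: [0.7, -0.5, -0.1]
width: 0.0521
time: 8.35
ee_pos: [0.4461, 0.2975, 0.1289]
eef_rot: [-0.5, -0.5, 0.501, -0.5]
ft_force: [0.5, -0.9, -0.3]
width: 0.052
6859 circle [444.9 299.5] rect [444.8 299.5] [82.7 83.1] axis 91.1 plane [0.0003 0.0012 0.0083]
(array([ 0.471, -0.002, -0.007]), array([-0.001,  0.001,  0.001]))
```

```bash
python3 -m pendant '0.15 0 -0.005 0 0 0;0.3 -0.003 -0.008 0 0 0;0.4 -0.003 -0.008 0 0 0;0.45 -0.003 -0.008 0 0 0;0.471 -0.003 -0.008 0 0 0;0.471 -0.003 -0.008 0 0 0;0.471 -0.003 -0.008 0 0 0'
python3 -m pendant '0 0 0 0 0 0;0 0 0 0 0 0;0 0 0 0 0 0;0 0 0 0 0 0;0 0 0 0 0 0' -1
python3 -m pendant '-0.1 0 0 0 0 0;-0.25 0 0 0 0 0;-0.4 0 0 0 0 0;-0.55 0 0 0 0 0;-0.55 0 0 0 0 0;-0.55 0 0 0 0 0'
python3 -m pendant '0 0.1 0.1 0 0 0;0 0.24 0.25 0 0 0;0 0.38 0.4 0 0 0;0 0.52 0.54 0 0 0;0 0.66 0.68 0 0 0;0 0.766 0.794 0 0 0;0 0.766 0.794 0 0 0;0 0.766 0.794 0 0 0'
python3 - <<'E'
from look import *
s=r.read_state();
look(.636,.101,.042,.053,.06,"pics/w4.png")   # pot rim beneath, if visible
look(.636,.101,.13,.16,.06)
print(delta(s,.6363,.101,.058,0))
E
```

```text
time: 9.1
ee_pos: [0.4456, 0.3014, 0.0134]
eef_rot: [0.501, 0.5, -0.499, 0.5]
ft_force: [-0.2, -0.3, 0.2]
width: 0.052
time: 9.6
ee_pos: [0.4446, 0.3013, 0.0122]
eef_rot: [0.5, 0.5, -0.5, 0.5]
ft_force: [0.2, -0.9, 1.9]
width: 0.0213
time: 10.2
ee_pos: [0.4448, 0.3014, 0.15]
eef_rot: [0.501, 0.5, -0.5, 0.5]
ft_force: [0.4, -0.0, -0.6]
width: 0.0212
time: 11.0
ee_pos: [0.6354, 0.1017, 0.1472]
eef_rot: [-0.499, -0.5, 0.501, -0.499]
ft_force: [-0.5, 1.1, -0.5]
width: 0.0211
835 circle [637.9 111.5] rect [638.6 125.5] [29.3 76.1] axis 176.9 plane [0.0006 0.0074 0.0501]
10189 circle [635.  101.3] rect [639.  104.5] [73.6 82.1] axis 121.1 plane [-0.0022 -0.0139  0.1446]
(array([0.357, 0.005, 0.003]), array([-0.001,  0.   ,  0.002]))
```

View pics/w4.png

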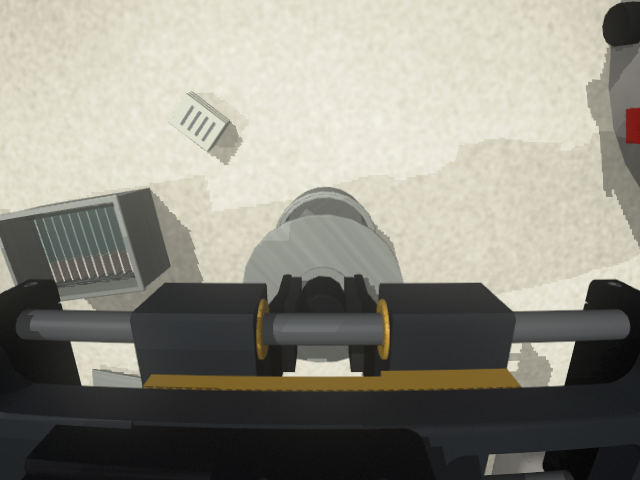

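The lid is held above the small pot's rim, which shows at (324,205), and nothing is in the way. Lowering.

```bash
python3 -m pendant '0.12 0.004 -0.003 0 0 0;0.22 0.004 -0.003 0 0 0;0.29 0.004 -0.003 0 0 0;0.33 0.004 -0.003 0 0 0;0.35 0.004 -0.003 0 0 0;0.36 0.004 -0.003 0 0 0;0.362 0.004 -0.003 0 0 0;0.362 0.004 -0.003 0 0 0'
python3 -m pendant '0 0 0 0 0 0;0 0 0 0 0 0;0 0 0 0 0 0' 0.2
python3 -m pendant '-0.1 0 0 0 0 0;-0.25 0 0 0 0 0;-0.4 0 0 0 0 0;-0.4 0 0 0 0 0;-0.4 0 0 0 0 0'
python3 - <<'E'
from look import *
s=look(.636,.101,.0485,.062,.06)
print(delta(s,.626,-.1104,.13,90),delta(s,.6,-.1104,.2,90))
im,d=vision.camera("side");cv2.imwrite("pics/side5.png",im)
E
```

```text
time: 11.9
ee_pos: [0.6375, 0.1037, 0.0599]
eef_rot: [0.5, 0.5, -0.5, 0.5]
ft_force: [-1.0, -1.1, -0.5]
width: 0.0212
time: 12.2
ee_pos: [0.6372, 0.1035, 0.0594]
eef_rot: [0.5, 0.5, -0.5, 0.5]
ft_force: [-0.6, 0.3, 0.7]
width: 0.0379
time: 12.7
ee_pos: [0.6376, 0.1036, 0.1601]
eef_rot: [0.501, 0.5, -0.499, 0.5]
ft_force: [0.7, -0.2, -0.1]
width: 0.052
7423 circle [637.6 101.6] rect [637.6 102. ] [83.  82.9] axis 47.2 plane [-0.0001  0.002   0.0534]
(array([ 0.12 , -0.046,  0.856]), array([ 1.047e+00, -1.000e-03, -1.000e-03])) (array([-0.16 , -0.15 ,  0.856]), array([ 1.047e+00, -1.000e-03, -1.000e-03]))
```

View pics/side5.png

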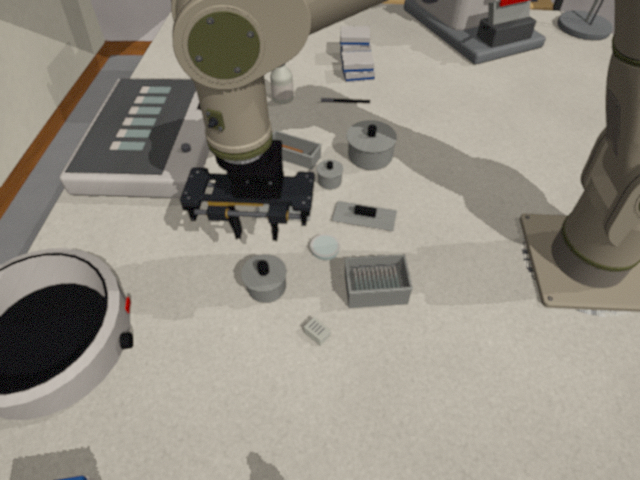

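The small lid is flat on its pot: plate at z = 53 mm, lid at (265,270). Turning the jaws for the trough lid.

```bash
python3 -m pendant '0 0 0.1 -0.08 0 0;0 -0.01 0.25 -0.18 0 0;0 -0.02 0.4 -0.28 0 0;0 -0.046 0.55 -0.38 0 0;0 -0.046 0.7 -0.48 0 0;0 -0.046 0.82 -0.58 0 0;0 -0.046 0.856 -0.68 0 0;0 -0.046 0.856 -0.78 0 0'
python3 -m pendant '0 0 0 -0.1 0 0;0 0 0 -0.2 0 0;0 0 0 -0.258 0 0;0 0 0 -0.258 0 0;0 0 0 -0.258 0 0'
python3 - <<'E'
from look import *
s=look(.626,-.1104,.0045,.0105,.08,"pics/w6.png")
look(.626,-.1104,.028,.04,.04)
print(s["joint_positions"][6],s["ee_pos"],delta(s,.626,-.1104,.011,89.1))
E
```

```text
time: 13.6
ee_pos: [0.6245, -0.1134, 0.1573]
eef_rot: [0.14, 0.694, -0.14, 0.692]
ft_force: [-0.7, 0.5, -0.5]
width: 0.0525
time: 14.1
ee_pos: [0.625, -0.1105, 0.1581]
eef_rot: [0.006, 0.708, -0.006, 0.707]
ft_force: [-0.1, 0.2, 0.0]
width: 0.0526
10713 circle [ 626.9 -111.1] rect [ 627.4 -111.4] [ 84.4 120.7] axis 178.6 plane [0.0009 0.0021 0.0084]
741 circle [ 626.9 -110.8] rect [ 626.7 -111.5] [11.4 47.1] axis 179.3 plane [ 0.0091 -0.0103  0.0319]
1.5482276085497835 [ 0.62504828 -0.11045894  0.1580655 ] (array([0.588, 0.   , 0.005]), array([-0.001, -0.001, -0.   ]))
```

View pics/w6.png

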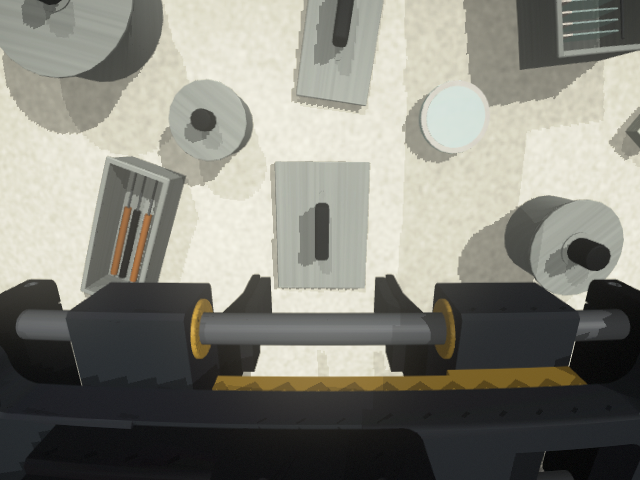

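The trough lid is at (322,226), with its bar at (322,230), aligned between the fingers. Going down to grip it.

```bash
python3 -m pendant '0.18 0 0.007 0 0 0;0.36 -0.002 0.007 0 0 0;0.5 -0.002 0.007 0 0 0;0.56 -0.002 0.007 0 0 0;0.585 -0.002 0.007 0 0 0;0.588 -0.002 0.007 0 0 0;0.588 -0.002 0.007 0 0 0'
python3 -m pendant '0 0 0 0 0 0;0 0 0 0 0 0;0 0 0 0 0 0;0 0 0 0 0 0;0 0 0 0 0 0;0 0 0 0 0 0' -1
python3 -m pendant '-0.1 0 0 0 0 0;-0.25 0 0 0 0 0;-0.4 0 0 0 0 0;-0.58 0 0 0 0 0;-0.58 0 0 0 0 0;-0.58 0 0 0 0 0'
python3 - <<'E'
from look import *
s=r.read_state();p=s["ee_pos"]
look(p[0],p[1],p[2]-.03,p[2]+.0,.08)
print(delta(s,.4286,.0932,.16,97.7))
E
```

```text
time: 14.9
ee_pos: [0.6286, -0.1111, 0.0139]
eef_rot: [0.005, 0.706, -0.005, 0.708]
ft_force: [0.4, 0.2, 0.0]
width: 0.0522
time: 15.5
ee_pos: [0.6273, -0.111, 0.0121]
eef_rot: [0.005, 0.707, -0.005, 0.707]
ft_force: [1.1, -2.1, -0.4]
width: 0.0123
time: 16.1
ee_pos: [0.6277, -0.1111, 0.1579]
eef_rot: [0.005, 0.706, -0.005, 0.708]
ft_force: [0.2, -0.1, -2.3]
width: 0.0116
18449 circle [ 617.3 -111.3] rect [ 623.8 -111.2] [ 84.9 112.5] axis 179.2 plane [0.0023 0.001  0.1541]
(array([-0.01 ,  0.806, -0.808]), array([-0.099,  0.001,  0.   ]))
```

```bash
python3 -m pendant '-0.02 0.1 -0.1 -0.02 0 0;-0.02 0.24 -0.24 -0.04 0 0;-0.02 0.38 -0.38 -0.06 0 0;-0.02 0.52 -0.52 -0.08 0 0;-0.02 0.66 -0.66 -0.1 0 0;-0.02 0.77 -0.77 -0.1 0 0;-0.01 0.806 -0.808 -0.1 0 0;-0.01 0.806 -0.808 -0.1 0 0'
python3 - <<'E'
from look import *
for _ in range(3):s=r.read_state()
look(.4286,.0932,.045,.058,.08,"pics/w7.png")
look(.4286,.0932,.13,.165,.075)
s=r.read_state();print(s["ee_pos"],delta(s,.4286,.0932,.063,97.7))
E
```

```text
time: 16.95
ee_pos: [0.4264, 0.0941, 0.1584]
eef_rot: [-0.049, 0.706, 0.049, 0.705]
ft_force: [0.3, -0.2, -1.4]
width: 0.0115
417 circle [374.   84.9] rect [373.5  84.8] [ 2.4 79.4] axis 97.9 plane [0.3427 0.0491 0.055 ]
18714 circle [417.  91.] rect [423.6  92.1] [112.7  84.7] axis 8.1 plane [0.002  0.0015 0.1552]
[0.42825432 0.09228684 0.15890729] (array([0.384, 0.004, 0.002]), array([ 0.001, -0.001,  0.   ]))
```

View pics/w7.png

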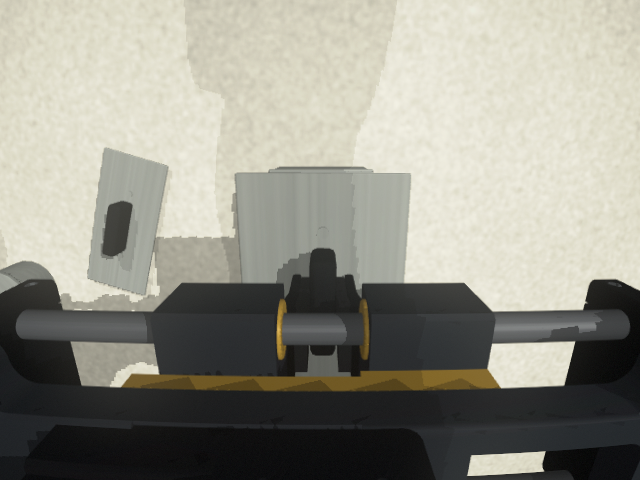

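The lid lines up with the trough: axis 8.1° against 7.7°, with the rim edge showing at (320,168). Lowering.

```bash
python3 -m pendant '0.12 0.002 0.002 0 0 0;0.24 0.002 0.002 0 0 0;0.31 0.002 0.002 0 0 0;0.35 0.002 0.002 0 0 0;0.37 0.002 0.002 0 0 0;0.384 0.002 0.002 0 0 0;0.388 0.002 0.002 0 0 0;0.388 0.002 0.002 0 0 0'
python3 -m pendant '0 0 0 0 0 0;0 0 0 0 0 0;0 0 0 0 0 0' 0.2
python3 -m pendant '-0.1 0 0 0 0 0;-0.25 0 0 0 0 0;-0.4 0 0 0 0 0;-0.4 0 0 0 0 0;-0.4 0 0 0 0 0'
python3 - <<'E'
from look import *
s=look(.4286,.0932,.0545,.0665,.075)
look(.4505,-.090,.0045,.0105,.08)
print(delta(s,.4505,-.090,.13,80.2))
E
```

```text
time: 17.85
ee_pos: [0.429, 0.0938, 0.063]
eef_rot: [-0.048, 0.705, 0.048, 0.706]
ft_force: [0.2, 0.2, -2.0]
width: 0.0119
time: 18.15
ee_pos: [0.4288, 0.0939, 0.0629]
eef_rot: [-0.048, 0.705, 0.048, 0.706]
ft_force: [0.6, 0.2, -0.4]
width: 0.0285
time: 18.65
ee_pos: [0.429, 0.0938, 0.1632]
eef_rot: [-0.048, 0.705, 0.048, 0.706]
ft_force: [0.1, 0.0, -0.9]
width: 0.0518
14251 circle [428.3  93.5] rect [428.5  93.6] [119.5  84.5] axis 7.8 plane [-0.0002  0.0018  0.0584]
6854 circle [451.3 -90.1] rect [450.7 -90.8] [ 61.6 131.8] axis 170.7 plane [0.0007 0.0023 0.008 ]
(array([ 0.133, -0.74 , -0.015]), array([0.205, 0.001, 0.   ]))
```

The trough lid is home: 428.5, 93.6, plate at z = 58 mm, flat. Last is the narrow lid.

```bash
python3 -m pendant '0 -0.12 0 0.05 0 0;0.02 -0.3 -0.005 0.1 0 0;0.06 -0.48 -0.01 0.15 0 0;0.1 -0.64 -0.015 0.202 0 0;0.13 -0.74 -0.015 0.202 0 0;0.133 -0.74 -0.015 0.202 0 0;0.133 -0.74 -0.015 0.202 0 0'
python3 - <<'E'
from look import *
s=look(.4505,-.090,.0045,.0105,.08)
look(.4505,-.090,.028,.04,.04)
print(delta(s,.451,-.0903,.011,80.5))
E
```

```text
time: 19.45
ee_pos: [0.4491, -0.0897, 0.128]
eef_rot: [0.059, 0.705, -0.059, 0.704]
ft_force: [-0.4, 1.1, -0.4]
width: 0.0522
9863 circle [450.9 -90.8] rect [451.1 -91.1] [ 60.3 131.5] axis 170.8 plane [0.0002 0.0018 0.0083]
875 circle [451.1 -90.4] rect [450.9 -91.4] [11.2 47.3] axis 170.7 plane [0.0116 0.0334 0.0319]
(array([ 0.468, -0.001,  0.009]), array([-0.001, -0.002, -0.   ]))
```

```bash
python3 -m pendant '0.15 -0.003 0.007 0 0 0;0.3 -0.003 0.007 0 0 0;0.4 -0.003 0.007 0 0 0;0.45 -0.003 0.007 0 0 0;0.466 -0.003 0.007 0 0 0;0.466 -0.003 0.007 0 0 0;0.466 -0.003 0.007 0 0 0'
python3 -m pendant '0 0 0 0 0 0;0 0 0 0 0 0;0 0 0 0 0 0;0 0 0 0 0 0;0 0 0 0 0 0;0 0 0 0 0 0' -1
python3 -m pendant '-0.1 0 0 0 0 0;-0.25 0 0 0 0 0;-0.4 0 0 0 0 0;-0.58 0 0 0 0 0;-0.58 0 0 0 0 0;-0.58 0 0 0 0 0'
python3 - <<'E'
from look import *
s=r.read_state();print(delta(s,.6242,-.2805,.155,68))
E
```

```text
time: 20.25
ee_pos: [0.4525, -0.0909, 0.014]
eef_rot: [0.059, 0.704, -0.059, 0.705]
ft_force: [0.3, -0.0, 0.3]
width: 0.052
time: 20.85
ee_pos: [0.4515, -0.091, 0.0128]
eef_rot: [0.059, 0.705, -0.059, 0.705]
ft_force: [0.4, 0.4, 0.5]
width: 0.0124
time: 21.45
ee_pos: [0.4519, -0.0911, 0.1583]
eef_rot: [0.059, 0.704, -0.059, 0.705]
ft_force: [0.6, -0.1, -1.8]
width: 0.0119
(array([ 0.015, -0.632,  0.806]), array([0.145, 0.001, 0.   ]))
```

```bash
python3 -m pendant '0 -0.08 0.1 0.03 0 0;0 -0.19 0.24 0.06 0 0;0 -0.3 0.38 0.09 0 0;0 -0.41 0.52 0.12 0 0;0 -0.52 0.66 0.145 0 0;0 -0.6 0.77 0.145 0 0;0.01 -0.632 0.806 0.145 0 0;0.01 -0.632 0.806 0.145 0 0'
python3 - <<'E'
from look import *
look(.6242,-.2805,.03,.046,.09,"pics/w8.png")
look(.6242,-.2805,.13,.165,.08)
s=r.read_state();print(s["ee_pos"],delta(s,.6242,-.2805,.049,68))
E
```

```text
time: 22.25
ee_pos: [0.6233, -0.2814, 0.1516]
eef_rot: [0.136, 0.696, -0.135, 0.692]
ft_force: [-0.6, 0.6, -1.2]
width: 0.0116
0 circle [0. 0.] rect [0. 0.] [0. 0.] axis 0.0 plane [0. 0. 0.]
15320 circle [ 614.1 -276.8] rect [ 616.9 -277.9] [ 60.4 119.1] axis 158.0 plane [ 0.0077 -0.001   0.1483]
[ 0.62308627 -0.27928207  0.15324325] (array([ 0.417, -0.003,  0.007]), array([ 0.   , -0.002, -0.   ]))look.py:9: RuntimeWarning: Mean of empty slice.
  "plane",np.linalg.lstsq(np.c_[p[:,:2]-p[:,:2].mean(0),np.ones(len(p))],p[:,2],rcond=None)[0].round(4))
  ret = um.true_divide(
```

View pics/w8.png

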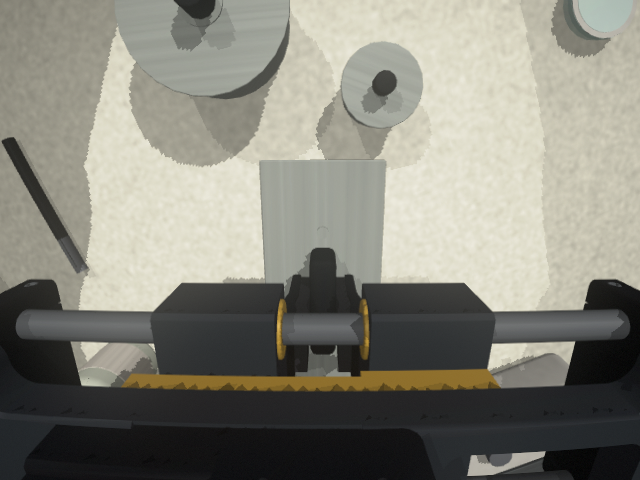

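The box is hidden beneath the lid, whose axis (158°) matches the box. The jar at (383,84) is clear of the lid. Lowering.

```bash
python3 -m pendant '0.12 -0.002 0.004 0 0 0;0.24 -0.002 0.004 0 0 0;0.34 -0.002 0.004 0 0 0;0.38 -0.002 0.004 0 0 0;0.4 -0.002 0.004 0 0 0;0.414 -0.002 0.004 0 0 0;0.418 -0.002 0.004 0 0 0;0.418 -0.002 0.004 0 0 0'
python3 -m pendant '0 0 0 0 0 0;0 0 0 0 0 0;0 0 0 0 0 0' 0.2
python3 -m pendant '-0.1 0 0 0 0 0;-0.25 0 0 0 0 0;-0.4 0 0 0 0 0;-0.5 0 0 0 0 0;-0.5 0 0 0 0 0'
python3 - <<'E'
from look import *
look(.6242,-.2805,.0385,.0505,.08)
im,d=vision.camera("scene");cv2.imwrite("pics/scene9.png",im)
print(r.read_state()["time"])
E
```

```text
time: 23.15
ee_pos: [0.6252, -0.2812, 0.0518]
eef_rot: [0.135, 0.694, -0.135, 0.695]
ft_force: [-0.3, 0.5, -1.1]
width: 0.0116
time: 23.45
ee_pos: [0.625, -0.2812, 0.0512]
eef_rot: [0.135, 0.694, -0.135, 0.694]
ft_force: [-0.4, -0.4, 0.4]
width: 0.0281
time: 23.95
ee_pos: [0.6267, -0.2818, 0.1809]
eef_rot: [0.135, 0.692, -0.136, 0.697]
ft_force: [-0.0, -0.1, -0.0]
width: 0.0517
9033 circle [ 624.9 -281. ] rect [ 625.5 -281.4] [ 60.2 132.3] axis 157.9 plane [0.0008 0.0014 0.0433]
24.05
```

View pics/scene9.png

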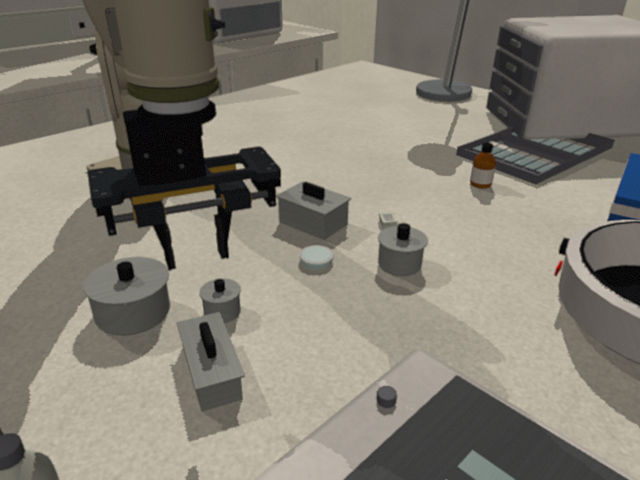

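The scene view shows all four lids seated: (125,290), (210,350), (314,205) and (403,245). The jar and dish are where they were and the gripper is clear.

```bash
python3 -c "from bench import close_job;print(close_job())"
```

```text
the job is handed in; nothing more can be done
None
```

All four lids are on their pots, and I handed the job in after about 24 s of robot time.

I picked up each lid by its grip and set it down in this order: big, small, trough, narrow. The wrist depth readings taken after each release show every plate lying flat at its seated height:

| Lid | Plate top measured | Expected (rim + 3 mm plate) |
|---|---|---|
| big_lid | 63.3 mm | 63 mm |
| small_lid | 53.4 mm | 53 mm |
| trough_lid | 58.4 mm | 58 mm |
| narrow_lid | 43.3 mm | 43 mm |

- **Fit:** Tilt was about 0.2° or less on each lid. The lid centres came out within about 2 mm of the pot centres I had measured at the start.
- **Bystanders:** In the last scene picture the pots, jar and glass dish looked unmoved, and the gripper was clear of everything. I judged that by eye and did not re-measure their positions.
- **Disagreement:** The scene and side cameras differed from each other by a steady 4 mm in x, so I used their mean. The wrist camera agreed with that mean to about 1 mm.
- **Not checked beforehand:** The narrow box was hidden under its lid while I lowered it, so its position came only from the first pictures. The flat reading after release suggests the lid seated properly. No other check failed.

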